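Unlock the ski grinder's key switch

ROBOT

A 6-joint arm with a two-finger parallel gripper is mounted at the origin on the work surface. World frame = base frame: x ahead of the robot, y to its left, z up, the work surface at z = 0. Lengths are in m, angles in rad, forces in N, time in s.
With the tool pointing down it reaches from about 0.25 to 0.725 m from the base axis. Payload 4 kg.
Tool frame: the origin (TCP) lies at the very end of the fingers, on their centre line; the grasp point (between the pads) lies 19 mm behind it; z points along the fingers, y is the line along which they close (so a half turn about z gives the same grasp; the last joint's range is limited). The gripper opens to 85 mm and grips with 20 to 120 N. Pads are 22 mm wide; open, the fingers measure 114 mm over their backs; the gripper's body (76 mm by 85 mm) begins 54 mm behind the grasp point. The pads swing forward as they close: fully open they stand 13 mm farther back than shut.
Start: joints at [-1.19, 0.241, 0.005, 1.335, 0, 1.571], TCP at [0.186, -0.464, 0.231] pointing down, gripper open.
Joint ranges: [-2.72, 2.72], [-1.05, 1.87], [-1.09, 1.28], [-1.99, 2.15], [-1.42, 1.44], [-3.14, 3.14]. Speed limits (rad/s): [2.79, 2.79, 3.14, 3.14, 3.14, 3.14].

INTERFACE

Orientations are given as a unit quaternion [x, y, z, w].
In Python, from workcell import monitor, viewer, job gives the robot as it stands.
- The arm moves only by the tool arm_command, never from a script. Its argument "increments" is a list of rows, each an object of numbers: "dx", "dy", "dz": the shift along the tool's x, y, z in cm; "wx", "wy", "wz": the turn, a rotation vector about the tool's x, y, z in rad; "grip": the finger opening in cm, from 0 to 8.54. In form: [{"dx": .., "dy": .., "dz": .., "wx": .., "wy": .., "wz": .., "grip": ..}, ...]. A call has 1 to 10 rows; each row is the pose to reach, as a shift and turn from the pose commanded when the call began, along the tool's axes at that moment; what a row does not reach only later rows make up. A row lasts 1/10 s, in which the tool goes at most 50 mm and 8.59 degrees, less where a joint would pass 70% of its speed; a pose out of reach is approached as far as the arm can. A call with a gripper value outside its range is refused whole. The fingers move at their own pace and stop on an object; the grip force is fixed at half the most. Time passes only in rows, so rows that repeat a pose let the fingers close. It gives the time, the measured TCP pose, the force, the opening and the grip force at its end, in the units of the state.
- monitor.get_obs(): the state, without advancing time (a new reading comes with each control period).
- viewer.camera(name): name is "side" or "top" or "wrist"; returns (picture, depth): 400x640x3 uint8, red, green, blue; 400x640 float32, m along the optical axis (not along the pixel's ray), 0 where there is no reading.
- viewer.get_calibration(name): a dict with "fovy" (degrees; the focal length in pixels is half the picture's height over the tangent of half this angle, whatever the lens; pixels are square), "cx", "cy" (the principal point, pixels), "view" (4x4, takes a point from world to camera coordinates). Camera axes: x right, y up, looking along -z (the intrinsics and any distortion apply to the point x, -y, -z); pixel columns grow to the right and rows downward; lengths in m; the calibration is good to about 2 mm. A picture is of the moment at which its call begins: read the wrist's pose just before it. get_calibration takes no time and is no camera call; for the wrist camera it gives the pose at the moment of the call.
- job.job_done(): hands the job in; it is judged then, once.
The state is a dict: "clock": time; "joint_pos": joint angles; "joint_vel": joint speeds; "tau": joint torques, N m; "eef_pos": TCP position; "tool_rot": TCP orientation; "ft_force": force on the tool from outside, world axes, zero at the start; "ft_torque": the same for the moment, N m; "grip_width": finger opening in m; "grasp_force": force on a finger pad.
Only numpy, scipy, OpenCV 4.12 (cv2) and the standard library are available. Lean on these libraries where they do the work, as an engineer would, in place of code of your own. Each camera call takes 0.05 s, during which the arm holds its last target. There are 200 camera calls.

TASK

Get the ski grinder ready to run: lift the dust cap off the key switch and set it, still upside down, all the way down over the stubby round wooden parking post. Then take the paddle key (the one with the flat broad grip) from the rack, push it fully home in the switch and turn it clockwise (seen from above) to its stop. Leave the key in the switch, let go of everything, and do not disturb the other tools or the things lying about.

Things in the scene. Friction and masses are not known exactly. Their poses are not given: they have to be found in the camera images.
- switchbox: Key-switch box, fixed, green painted. Origin on the table under the lock cylinder's axis; z up. Box 180 (x) x 130 (y) x 50 high, from x = -55 to +125 mm, y = +-65. On it: round steel collar, outer diameter 58, top at z = 95 mm, with the brass lock cylinder inside; a mushroom stop button at (62, 36), diameter 38, top at z = 86; an upright rod at (108, -50), diameter 12 to 20, top at z = 185 mm.
- keyway (a point): Mouth of the key slot, centre of the lock cylinder's top face, 95 mm above the table, level with the collar's top. x runs along the slot, z up; turns with the cylinder. Slot 27 mm (x) x 11 mm (y), 42 mm deep, chamfered 3 mm.
- rotor (a joint): Angle of the lock cylinder in its box (rad): at 0 the slot lies along the box's x axis; grows clockwise seen from above; stop at 1.4. Starts between 0 and 0.3. Friction torque 0.06 N m.
- cap: Dust cap: plain aluminium cup turned mouth down over the switch's collar, with a black cylindrical knob on top. Origin at the centre of its rim (lowest point), z up. Outer diameter 72, wall 4, height 60 without the knob, inside 54 deep; knob diameter 26, from z = 60 to 88 mm. About 150 g.
- stand: Parking stand, fixed: wooden board 170 (x) x 100 (y) x 12 mm, from x = -50 to +120, y = +-50. Origin on the table under the axis of the stubby post (diameter 56, its top at z = 57 mm). A thin upright rod, diameter 12 to 20, top at z = 186, stands at (108, 0).
- post_foot (a point): Foot of the stubby parking post, on its axis at the top face of the board (z = 12 mm); the cap's rim centre comes to lie here. Post diameter 56, 45 high.
- rack: Key rack, fixed: plywood block 240 (x) x 60 (y) x 50 high, origin under its centre. Three slots at x = -75, 0, +75 mm, each 11 (x) x 27 (y), 44 deep; the paddle key and two other tools stand in them in any order.
- key: Paddle key. Origin on its axis at the underside of its flange (the shoulder that meets the rack's or the cylinder's top face), z up. Below: flat steel blade 24 (x) x 8 (y), 38 long. Above: flange 36 x 20 x 8, neck, then the black flat grip 60 (x) x 14 (y), from z = 18 to 62 mm. Same after a half turn about z. About 120 g. It stands upright in the rack.
- round_tool: Tool in the rack with the same blade and flange but a round upright knob, diameter 34, z = 20 to 62 mm. Not the key.
- tee_tool: Tool in the rack with the same blade and flange but a thin T bar, 84 long (its x), diameter 14, centred at z = 53 mm. Not the key.
- can: Bystander: aluminium can, diameter 46, 100 high, origin at its underside.
- wax: Bystander: block of wax 70 x 40 x 30 high, origin at its underside.
- file: Bystander: file lying along its y, about 220 long, 22 wide, 20 high.
- spray: Bystander: white bottle, diameter 60, 190 high, origin at its underside.
- block: Bystander: wooden block 60 x 60 x 45 high, origin at its underside.
- mug: Bystander: white mug, diameter 76, 90 high, open side up.
- brush: Bystander: brush lying on the table, 200 long.
Things that resemble listed ones, but are neither listed nor needed, are in the scene too. Several things have the shape of the switchbox; the one meant has the colours described above. Leave any blue look-alike of the key alone.

How it is judged:
On the way, in this order (a step that is already met when the one before it is completed fails the run):
1. the cap sits fully down over the parking post (horizontal distance between cap and post_foot below 0.01 m and z of cap in the frame of post_foot below 0.006 m and angle between cap's own z axis and vertical below 0.15 rad), for 0.2 s.
2. the paddle key is fully home in the switch (horizontal distance between key and keyway below 0.005 m and z of key in the frame of keyway below 0.005 m and angle between key's own z axis and vertical below 0.12 rad and angle between the x axis of key and the x axis of keyway, either way round below 0.35 rad), for 0.2 s.
3. the switch is turned clockwise to its stop (value of joint rotor above 1.28 rad), for 0.2 s.
At the end, for the whole second after the job is handed in: Cap mouth down over the post: rim within 6 mm of the board, 10 mm of the post's axis, tilt under 0.15 rad. Key in the switch: flange within 5 mm of the cylinder's face, 5 mm of its axis, tilt under 0.12 rad. Cylinder past 1.28 rad (stop 1.4). Both at rest (all of step 1 and all of step 2 and value of joint rotor above 1.28 rad and linear speed of each of cap, key below 0.02 m/s); the robot touches nothing.
It fails at once if another tool in the rack is disturbed (moved more than 25 mm) (distance of any of round_tool, tee_tool from where it was at the start of the episode above 0.025 m).
It fails at once if something lying about is disturbed (moved more than 25 mm) (distance of any of can, wax, file, spray, block, brush, mug from where it was at the start of the episode above 0.025 m).
It also fails if it takes over 67 s, if anything falls off the work surface, if the arm or the gripper's body presses on something with over 40 N, if the wrist force passes 120 N, or if a joint passes its speed limit or range.

## Working session

There is one attempt and no reset: what is moved stays moved. The work goes in short steps, Python scripts to look and compute and a tool call to move; the robot and the scene stay as the last step left them, time stands still between calls to the robot, and variables do not carry over. Pictures are saved under pics/ and viewed, at most 10 in all, crops included, and the job is handed in when it is done.

Besides the shell and the picture viewer there is one more tool, called after ">>>" by a JSON object that holds its "method" and its "body". arm_command: Moves the arm, as the interface text tells. Its arguments: {"type":"object","properties":{"increments":{"type":"array","items":{"type":"object","properties":{"dx":{"type":"number"},"dy":{"type":"number"},"dz":{"type":"number"},"wx":{"type":"number"},"wy":{"type":"number"},"wz":{"type":"number"},"grip":{"type":"number"}}}}},"required":["increments"]}

```bash
mkdir -p pics; ls; cat > h.py <<'E'
import numpy as np, cv2
from workcell import monitor, viewer, job
from scipy.spatial.transform import Rotation as R
def shot(n):
    c=viewer.get_calibration(n); p,d=viewer.camera(n); return p,d,c
def world(c,d,u,v,z=None):
    f=200/np.tan(np.radians(c['fovy'])/2)
    ray=np.stack([(u-c['cx'])/f,-(v-c['cy'])/f,-np.ones_like(u*1.0)],-1)
    T=np.linalg.inv(c['view'])
    return (ray*np.asarray(d)[...,None])@T[:3,:3].T+T[:3,3]
def cloud(c,d):
    v,u=np.mgrid[0:400,0:640]; return world(c,d,u,v)
def save(n,p): cv2.imwrite('pics/'+n,cv2.cvtColor(p,cv2.COLOR_RGB2BGR))
E
python3 - <<'E'
from h import *
o=monitor.get_obs(); print(o)
for n in('top','side'):
    p,d,c=shot(n); save(n+'0.png',p); np.savez(n+'0.npz',p=p,d=d,**{k:v for k,v in c.items()}); print(n,c)
    print((d==0).mean(),d.min(),d.max())
E
```

```text
pics
{'clock': 0.0, 'joint_pos': array([-1.18999264e+00,  2.41388969e-01,  3.70578933e-03,  1.33521525e+00,
        2.05203749e-05,  1.57076895e+00]), 'joint_vel': array([ 8.50208419e-05, -3.50002553e-04,  2.66323548e-03, -1.04456420e-03,
        2.45968434e-04,  1.43421493e-03]), 'tau': array([ 1.20371278e-03, -3.72320688e+01,  2.52407080e+01,  1.69333880e-02,
        2.11521324e-04, -3.35747728e-06]), 'eef_pos': array([ 0.18559852, -0.46357978,  0.23041793]), 'tool_rot': array([ 9.81925133e-01,  1.89266820e-01, -1.88826596e-04, -1.03400333e-03]), 'ft_force': array([ 0.11750688,  0.56154534, -1.27784871]), 'ft_torque': array([-0.01315097, -0.01360305, -0.04174552]), 'grasp_force': 0.0, 'grip_width': 0.08496645215056951}
top {'fovy': 50.224318639161304, 'cx': 321.19750382664023, 'cy': 198.83396442853254, 'view': array([[-7.81270192e-02, -9.96943238e-01, -5.91442597e-04,
         4.09435545e-02],
       [ 9.74152823e-01, -7.64671114e-02,  2.12553658e-01,
        -5.14717506e-01],
       [-2.11949158e-01,  1.60300283e-02,  9.77149217e-01,
        -1.16985126e+00],
       [ 0.00000000e+00,  0.00000000e+00,  0.00000000e+00,
         1.00000000e+00]])}
0.00410546875 0.0 2.280274
side {'fovy': 55.40465057192393, 'cx': 310.27317762615144, 'cy': 195.22624327513867, 'view': array([[-0.83195831, -0.55482705, -0.00351095,  0.40592481],
       [ 0.33098965, -0.50137481,  0.79941801, -0.22745117],
       [-0.44529903,  0.66392037,  0.60076494, -1.08526205],
       [ 0.        ,  0.        ,  0.        ,  1.        ]])}
0.00397265625 0.0 3.7079782
```

View pics/top0.png

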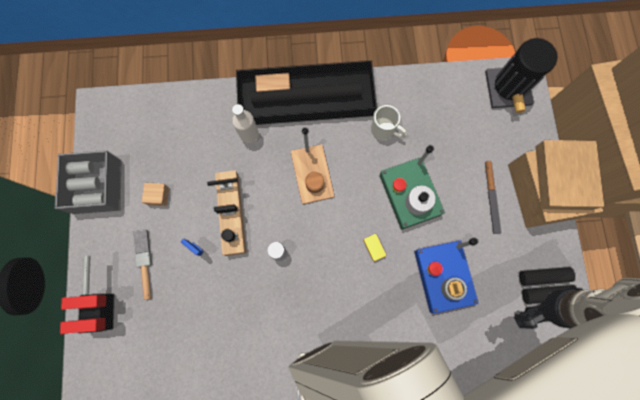

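View pics/side0.png

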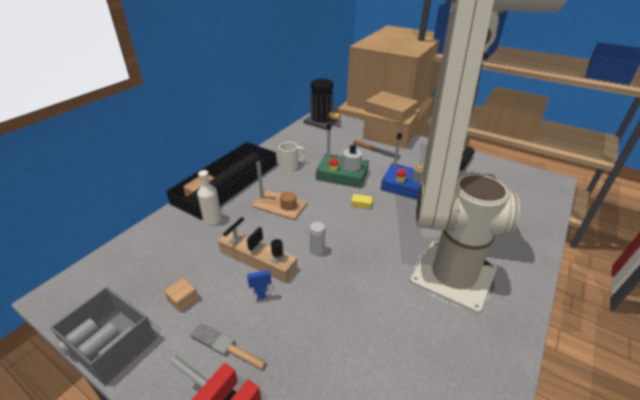

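Top view shows these candidates:
- **Switchbox:** green at (412,193), with the cap and black knob at (422,199). The blue look-alike is at (446,277).
- **Post:** the stubby one at (315,182). Its thin rod is at (306,132).
- **Key:** rack tools at (220,183) thin bar (tee), (226,209) flat bar (paddle) and (228,235) round. A blue look-alike lies at (191,246).

I choose the green box and the middle tool at (226,209), and will check both in a crop.

```bash
python3 - <<'E'
from h import *
Z=np.load('top0.npz'); c={k:Z[k] for k in('fovy','cx','cy','view')}; p=Z['p'];d=Z['d'];W=cloud(c,d)
def comp(name,box,zlo,zhi,extra=None):
    u0,v0,u1,v1=box; w=W[v0:v1,u0:u1].reshape(-1,3); col=p[v0:v1,u0:u1].reshape(-1,3).astype(int)
    m=(w[:,2]>zlo)&(w[:,2]<zhi)
    if extra: m&=extra(col)
    q=w[m]; 
    if len(q)<3: print(name,len(q));return
    r=cv2.minAreaRect((q[:,:2]*1000).astype(np.float32))
    print(name,len(q),'mean',q.mean(0).round(4),'z',np.percentile(q[:,2],[5,50,95]).round(3),'rect',np.round(r[0],1),np.round(r[1],1),round(r[2],1))
print('table z',np.median(W[270:300,300:340,2]))
comp('capknob',(400,175,445,220),.125,.16)
comp('captop',(400,175,445,220),.095,.125)
comp('box',(370,150,450,235),.035,.06)
comp('boxrod',(400,130,450,175),.12,.21)
comp('post',(290,160,335,205),.045,.075)
comp('board',(285,140,340,210),.004,.022)
comp('rod',(290,115,325,170),.12,.21)
comp('rack',(205,160,250,265),.035,.058)
comp('tee',(200,170,242,196),.09,.13)
comp('paddle',(205,198,244,222),.09,.13)
comp('round',(212,222,244,248),.09,.13)
for n,b in dict(can=(262,235,292,265),spray=(228,100,262,145),mug=(368,100,410,145),bluerod=(455,230,485,255)).items(): comp(n,b,.07,.25)
comp('wax',(360,230,390,265),.015,.05)
comp('file',(480,155,505,240),.008,.05)
a=cv2.resize(p[160:270,190:260],None,fx=5,fy=5,interpolation=cv2.INTER_CUBIC)
b=cv2.resize(p[135:245,370:450],None,fx=5,fy=5,interpolation=cv2.INTER_CUBIC)
save('crop.png',np.hstack([a,b]))
E
```

```text
table z 0.001099140022289169
capknob 83 mean [ 0.4852 -0.2728  0.1375] z [0.131 0.138 0.142] rect [ 485.7 -273.7] [24.1 24.2] 28.9
captop 479 mean [ 0.4833 -0.2711  0.1105] z [0.102 0.111 0.115] rect [ 485.  -273.7] [69.3 71.1] 41.1
box 1953 mean [ 0.5222 -0.2586  0.0509] z [0.046 0.051 0.055] rect [ 519.8 -264.8] [180.2 131.9] 15.3
boxrod 80 mean [ 0.6011 -0.2918  0.1702] z [0.128 0.183 0.189] rect [ 602.1 -292.8] [17.2 16.6] 0.4
post 288 mean [0.5715 0.0161 0.0575] z [0.052 0.058 0.062] rect [573.7  17. ] [52.4 55.1] 86.2
board 1746 mean [0.6084 0.0216 0.012 ] z [0.005 0.013 0.017] rect [606.6  22.1] [166.6 217.4] 85.5
rod 65 mean [0.6767 0.0312 0.1689] z [0.124 0.18  0.189] rect [678.8  31.1] [16.2 16.8] 86.2
rack 1305 mean [0.495  0.2631 0.0509] z [0.046 0.051 0.056] rect [502.7 266.4] [241.2  61.4] 3.4
tee 155 mean [0.576  0.2707 0.109 ] z [0.104 0.11  0.113] rect [576.7 271.4] [14. 84.] 3.7
paddle 147 mean [0.5005 0.265  0.1093] z [0.094 0.112 0.116] rect [502.3 265.9] [15.1 57.9] 4.1
round 145 mean [0.4259 0.2601 0.1107] z [0.097 0.112 0.116] rect [426.7 260.9] [31.8 33. ] 48.1
can 233 mean [0.3757 0.133  0.0994] z [0.088 0.101 0.104] rect [376.4 133.6] [43.1 43.4] 0.2
spray 515 mean [0.7386 0.2016 0.1344] z [0.079 0.13  0.192] rect [745.  204.2] [51.9 59.6] 21.5
mug 273 mean [ 0.7333 -0.2129  0.0839] z [0.072 0.085 0.094] rect [ 728.1 -211.1] [94.7 74.4] 18.7
bluerod 112 mean [ 0.3511 -0.3689  0.1547] z [0.083 0.179 0.189] rect [ 351.5 -371.1] [18.3 18.4] 7.6
wax 351 mean [ 0.3699 -0.1411  0.0305] z [0.026 0.031 0.035] rect [ 370.6 -141.8] [69.  40.3] 20.8
file 559 mean [ 0.4909 -0.5084  0.0152] z [0.009 0.014 0.023] rect [ 501.5 -512.9] [ 53.7 232.2] 81.3
```

View pics/crop.png

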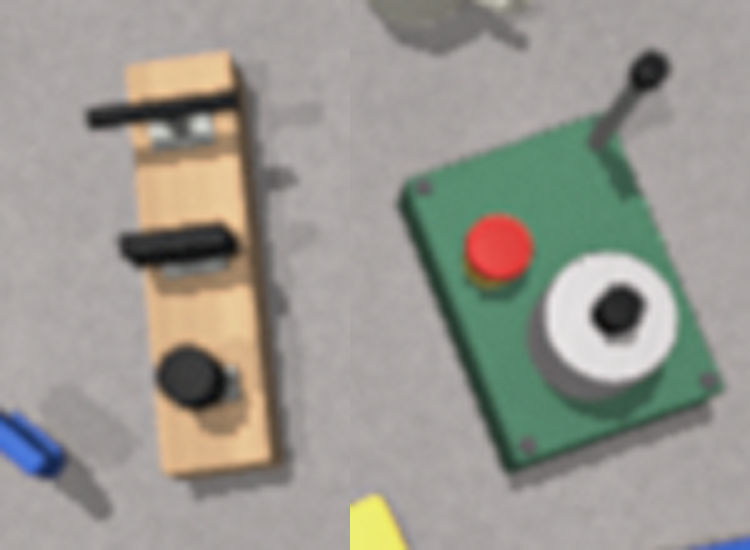

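The crop confirms the choice. In its left part the flat paddle is the middle tool, the thin T bar is above it and the round knob below. In its right part, the green box has the cap seated with its black knob near crop (618,310). The measured sizes match the listed ones to about 2 mm.

```bash
cat >> h.py <<'E'
def go(x,y,z,psi):
    """print increments (cm, rad) to reach TCP pose pointing down, tool x at yaw psi (deg)"""
    o=monitor.get_obs(); r0=R.from_quat(o['tool_rot']); a=np.radians(psi)
    t=R.from_matrix(np.array([[np.cos(a),np.sin(a),0],[np.sin(a),-np.cos(a),0],[0,0,-1.]]))
    print('to',(x,y,z,psi),'d',(r0.inv().apply(np.array([x,y,z])-o['eef_pos'])*100).round(2),'w',(r0.inv()*t).as_rotvec().round(3))
def st():
    o=monitor.get_obs(); x=R.from_quat(o['tool_rot']).as_matrix()
    print('t %.2f'%o['clock'],'p',o['eef_pos'].round(4),'psi %.2f'%np.degrees(np.arctan2(x[1,0],x[0,0])),'tilt',x[:2,2].round(4),'j',o['joint_pos'].round(3),'F',o['ft_force'].round(1),'w %.4f g %.1f'%(o['grip_width'],o['grasp_force']))
E
python3 - <<'E'
from h import *
st(); go(.4857,-.2737,.25,60)
o=monitor.get_obs();T=np.linalg.inv(viewer.get_calibration('wrist')['view']);r=R.from_quat(o['tool_rot']).inv()
print(r.apply(T[:3,3]-o['eef_pos']), r.apply(T[:3,:3].T).round(2))
E
```

```text
t 0.10 p [ 0.1856 -0.4637  0.2305] psi 21.82 tilt [-0.0007  0.0017] j [-1.19   0.241  0.004  1.335 -0.     1.571] F [ 0.  -0.4 -0.5] w 0.0853 g 0.0
to (0.4857, -0.2737, 0.25, 60) d [34.92 -6.49 -1.94] w [-0.002 -0.001 -0.666]
[ 7.73244629e-02  8.94532394e-05 -1.42951540e-01] [[ 0.    1.   -0.  ]
 [ 0.95 -0.    0.3 ]
 [ 0.3  -0.   -0.95]]
```

>>> {"method": "arm_command", "body": {"increments": [{"dx":0,"dy":0,"dz":-2},{"dx":35,"dy":-6.5,"dz":-2,"wz":-0.667},{"dx":35,"dy":-6.5,"dz":-2,"wz":-0.667},{"dx":35,"dy":-6.5,"dz":-2,"wz":-0.667},{"dx":35,"dy":-6.5,"dz":-2,"wz":-0.667},{"dx":35,"dy":-6.5,"dz":-2,"wz":-0.667},{"dx":35,"dy":-6.5,"dz":-2,"wz":-0.667},{"dx":35,"dy":-6.5,"dz":-2,"wz":-0.667},{"dx":35,"dy":-6.5,"dz":-2,"wz":-0.667},{"dx":35,"dy":-6.5,"dz":-2,"wz":-0.667}]}}

```text
validation failed for argument at $.in...
```

>>> {"method": "arm_command", "body": {"increments": [{"dx":0,"dy":0,"dz":0},{"dx":0,"dy":0,"dz":0}]}}

```text
validation failed for argument at $.in...
```

```bash
cat >> h.py <<'E'
def rect(W,m):
    q=W[m]; r=cv2.minAreaRect((q[:,:2]*1000).astype(np.float32))
    return len(q),q.mean(0).round(4),np.round(r[0],1),np.round(r[1],1),round(r[2],1)
def near(W,x,y,r): return np.hypot(W[...,0]-x,W[...,1]-y)<r
E
python3 - <<'E'
from h import *
st(); p,d,c=shot('wrist'); W=cloud(c,d); save('w1.png',p)
n=near(W,.4857,-.2737,.045); z=W[...,2]
print('top',rect(W,n&(z>.106)&(z<.118)&(p.min(2)>90))); print('knob',rect(W,n&(z>.133)&(z<.15)))
print(np.percentile(z[n&(z>.133)&(z<.15)],[10,50,90]))
go(.4857,-.2737,.114,60)
E
```

```text
t 0.10 p [ 0.1856 -0.4637  0.2305] psi 21.82 tilt [-0.0007  0.0017] j [-1.19   0.241  0.004  1.335 -0.     1.571] F [ 0.  -0.4 -0.5] w 0.0853 g 0.0
top (0, array([nan, nan, nan]), array([0., 0.]), array([0., 0.]), 0.0)
knob (0, array([nan, nan, nan]), array([0., 0.]), array([0., 0.]), 0.0)h.py:24: RuntimeWarning: Mean of empty slice.
  return len(q),q.mean(0).round(4),np.round(r[0],1),np.round(r[1],1),round(r[2],1)
  ret = um.true_divide(
Traceback (most recent call last):
IndexError: index -1 is out of bounds for axis 0 with size 0
```

View pics/w1.png

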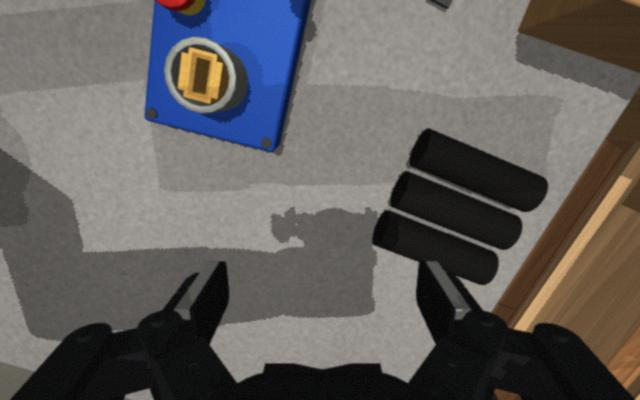

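The move was refused because every row needs all its fields, so this wrist picture is from the start pose. It shows the blue look-alike's keyhole at (200,75) and both fingers. I'll resend with all fields.

>>> {"method": "arm_command", "body": {"increments": [{"dx":0,"dy":0,"dz":-2,"wx":0,"wy":0,"wz":0,"grip":8.5},{"dx":35,"dy":-6.5,"dz":-2,"wx":0,"wy":0,"wz":-0.667,"grip":8.5},{"dx":35,"dy":-6.5,"dz":-2,"wx":0,"wy":0,"wz":-0.667,"grip":8.5},{"dx":35,"dy":-6.5,"dz":-2,"wx":0,"wy":0,"wz":-0.667,"grip":8.5},{"dx":35,"dy":-6.5,"dz":-2,"wx":0,"wy":0,"wz":-0.667,"grip":8.5},{"dx":35,"dy":-6.5,"dz":-2,"wx":0,"wy":0,"wz":-0.667,"grip":8.5},{"dx":35,"dy":-6.5,"dz":-2,"wx":0,"wy":0,"wz":-0.667,"grip":8.5},{"dx":35,"dy":-6.5,"dz":-2,"wx":0,"wy":0,"wz":-0.667,"grip":8.5},{"dx":35,"dy":-6.5,"dz":-2,"wx":0,"wy":0,"wz":-0.667,"grip":8.5},{"dx":35,"dy":-6.5,"dz":-2,"wx":0,"wy":0,"wz":-0.667,"grip":8.5}]}}

```text
clock: 1.15
eef_pos: [0.4874, -0.2725, 0.2504]
tool_rot: [0.865, 0.502, -0.001, -0.001]
ft_force: [-0.3, -0.6, -0.6]
grip_width: 0.085
grasp_force: 0.0
```

```bash
python3 - <<'E'
from h import *
st(); p,d,c=shot('wrist'); W=cloud(c,d); save('w1.png',p)
n=near(W,.4857,-.2737,.045); z=W[...,2]
print('top',rect(W,n&(z>.104)&(z<.118)&(p.min(2)>90))); print('knob',rect(W,n&(z>.133)&(z<.15)))
print(np.percentile(z[n&(z>.133)&(z<.15)],[10,50,90]))
go(.4857,-.2737,.114,60)
E
```

```text
t 1.15 p [ 0.4874 -0.2725  0.2504] psi 60.22 tilt [-0.0016  0.0005] j [-0.51   0.353  0.209  1.428 -0.     1.581] F [-0.3 -0.6 -0.6] w 0.0850 g 0.0
top (3546, array([ 0.4875, -0.2707,  0.1104]), array([ 485. , -274.4]), array([69.6, 70.8]), 82.7)
knob (734, array([ 0.4855, -0.2746,  0.1382]), array([ 485.2, -275.2]), array([24.9, 24.9]), 60.2)
[0.13708107 0.13833081 0.13914779]
to (0.4857, -0.2737, 0.114, 60) d [-0.05 -0.02 13.67] w [-0.002  0.001  0.002]
```

>>> {"method": "arm_command", "body": {"increments": [{"dx":-0.13,"dy":0,"dz":4,"wx":0,"wy":0,"wz":0,"grip":6},{"dx":-0.13,"dy":0,"dz":8,"wx":0,"wy":0,"wz":0,"grip":6},{"dx":-0.13,"dy":0,"dz":11,"wx":0,"wy":0,"wz":0,"grip":6},{"dx":-0.13,"dy":0,"dz":13,"wx":0,"wy":0,"wz":0,"grip":6},{"dx":-0.13,"dy":0,"dz":13.7,"wx":0,"wy":0,"wz":0,"grip":6},{"dx":-0.13,"dy":0,"dz":13.7,"wx":0,"wy":0,"wz":0,"grip":6},{"dx":-0.13,"dy":0,"dz":13.7,"wx":0,"wy":0,"wz":0,"grip":0},{"dx":-0.13,"dy":0,"dz":13.7,"wx":0,"wy":0,"wz":0,"grip":0},{"dx":-0.13,"dy":0,"dz":13.7,"wx":0,"wy":0,"wz":0,"grip":0},{"dx":-0.13,"dy":0,"dz":13.7,"wx":0,"wy":0,"wz":0,"grip":0}]}}

```text
clock: 2.2
eef_pos: [0.4867, -0.2755, 0.116]
tool_rot: [0.866, 0.5, 0.001, 0.001]
ft_force: [-2.2, 0.7, 6.4]
grip_width: 0.0243
grasp_force: 58.7
```

>>> {"method": "arm_command", "body": {"increments": [{"dx":0,"dy":0,"dz":0,"wx":0,"wy":0,"wz":0,"grip":0},{"dx":0,"dy":0,"dz":0,"wx":0,"wy":0,"wz":0,"grip":0},{"dx":0,"dy":0,"dz":0,"wx":0,"wy":0,"wz":0,"grip":0}]}}

```text
clock: 2.5
eef_pos: [0.4867, -0.2755, 0.116]
tool_rot: [0.866, 0.5, 0.0, 0.001]
ft_force: [-2.5, -0.5, 5.7]
grip_width: 0.0241
grasp_force: 58.7
```

>>> {"method": "arm_command", "body": {"increments": [{"dx":0,"dy":0,"dz":-0.5,"wx":0,"wy":0,"wz":0,"grip":0},{"dx":0,"dy":0,"dz":-2,"wx":0,"wy":0,"wz":0,"grip":0},{"dx":0,"dy":0,"dz":-4,"wx":0,"wy":0,"wz":0,"grip":0},{"dx":0,"dy":0,"dz":-6,"wx":0,"wy":0,"wz":0,"grip":0},{"dx":0,"dy":0,"dz":-8,"wx":0,"wy":0,"wz":0,"grip":0},{"dx":0,"dy":0,"dz":-9.5,"wx":0,"wy":0,"wz":0,"grip":0},{"dx":0,"dy":0,"dz":-10,"wx":0,"wy":0,"wz":0,"grip":0},{"dx":0,"dy":0,"dz":-10,"wx":0,"wy":0,"wz":0,"grip":0}]}}

```text
clock: 3.3
eef_pos: [0.4863, -0.2749, 0.2148]
tool_rot: [0.866, 0.5, 0.0, 0.0]
ft_force: [0.1, -0.3, -1.1]
grip_width: 0.024
grasp_force: 59.1
```

```bash
python3 - <<'E'
from h import *
st(); go(.5733,.017,.216,90)
E
```

```text
t 3.30 p [ 0.4863 -0.2749  0.2148] psi 60.05 tilt [ 0.0011 -0.0005] j [-0.515  0.364  0.132  1.338  0.     1.579] F [ 0.1 -0.3 -1.1] w 0.0240 g 59.1
to (0.5733, 0.017, 0.216, 90) d [29.64 -7.04 -0.13] w [ 0.001  0.    -0.523]
```

>>> {"method": "arm_command", "body": {"increments": [{"dx":2,"dy":-0.2,"dz":0,"wx":0,"wy":0,"wz":-0.05,"grip":0},{"dx":5,"dy":-0.5,"dz":0,"wx":0,"wy":0,"wz":-0.15,"grip":0},{"dx":9,"dy":-0.9,"dz":0,"wx":0,"wy":0,"wz":-0.25,"grip":0},{"dx":13,"dy":-1.3,"dz":0,"wx":0,"wy":0,"wz":-0.35,"grip":0},{"dx":17,"dy":-1.7,"dz":0,"wx":0,"wy":0,"wz":-0.45,"grip":0},{"dx":20,"dy":-2,"dz":0,"wx":0,"wy":0,"wz":-0.523,"grip":0},{"dx":21,"dy":-2,"dz":0,"wx":0,"wy":0,"wz":-0.523,"grip":0},{"dx":21,"dy":-2,"dz":0,"wx":0,"wy":0,"wz":-0.523,"grip":0},{"dx":21,"dy":-2,"dz":0,"wx":0,"wy":0,"wz":-0.523,"grip":0}]}}

```text
clock: 4.2
eef_pos: [0.5728, -0.0836, 0.2134]
tool_rot: [0.707, 0.707, -0.001, -0.001]
ft_force: [0.3, -0.3, -1.4]
grip_width: 0.0239
grasp_force: 59.0
```

```bash
python3 - <<'E'
from h import *
st(); p,d,c=shot('wrist'); W=cloud(c,d); save('w2.png',p)
z=W[...,2]; n=near(W,.5733,.017,.04)
print('post',rect(W,n&(z>.05)&(z<.064)),np.median(z[n&(z>.05)&(z<.064)]))
m=near(W,.679,.031,.03)&(z>.178); print('rod',rect(W,m) if m.any() else None)
# cap held: visible rim/top relative to TCP
o=monitor.get_obs(); x,y,zz=o['eef_pos']; m=near(W,x,y,.045)&(abs(z-(zz-.006))<.008)&(p.min(2)>90); print('cap',rect(W,m), np.median(z[m]))
go(.5733,.017,.216,90)
E
```

```text
t 4.20 p [ 0.5728 -0.0836  0.2134] psi 89.95 tilt [-0.0019 -0.0004] j [-1.450e-01  4.070e-01  1.930e-01  1.359e+00 -1.000e-03  1.427e+00] F [ 0.3 -0.3 -1.4] w 0.0239 g 59.0
post (3430, array([0.572 , 0.0153, 0.0568]), array([571.8,  14.9]), array([54.3, 55.8]), 89.1) 0.05704239076218856
rod (1446, array([0.6762, 0.0291, 0.183 ]), array([678. ,  29.2]), array([17.9, 19.7]), 86.5)
cap (6917, array([ 0.5723, -0.0682,  0.2081]), array([572.3, -81.4]), array([67.8, 68.6]), 48.3) 0.2080661589554418
to (0.5733, 0.017, 0.216, 90) d [10.1   0.04 -0.24] w [-0.002  0.    -0.002]
```

View pics/w2.png

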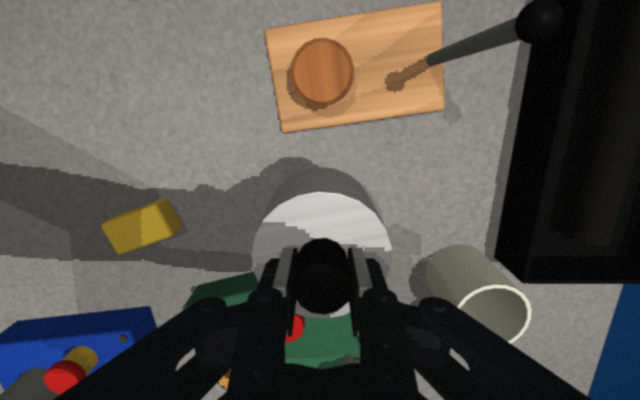

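The cap hangs level in the grip near (322,245) and the post top is at (322,72). The gap to cover is about 98 mm along tool x.

>>> {"method": "arm_command", "body": {"increments": [{"dx":2,"dy":-0.05,"dz":0,"wx":0,"wy":0,"wz":0,"grip":0},{"dx":5,"dy":-0.05,"dz":0,"wx":0,"wy":0,"wz":0,"grip":0},{"dx":8,"dy":-0.05,"dz":0,"wx":0,"wy":0,"wz":0,"grip":0},{"dx":9.85,"dy":-0.05,"dz":0,"wx":0,"wy":0,"wz":0,"grip":0},{"dx":9.85,"dy":-0.05,"dz":2,"wx":0,"wy":0,"wz":0,"grip":0},{"dx":9.85,"dy":-0.05,"dz":4.5,"wx":0,"wy":0,"wz":0,"grip":0},{"dx":9.85,"dy":-0.05,"dz":7,"wx":0,"wy":0,"wz":0,"grip":0},{"dx":9.85,"dy":-0.05,"dz":8,"wx":0,"wy":0,"wz":0,"grip":0},{"dx":9.85,"dy":-0.05,"dz":8,"wx":0,"wy":0,"wz":0,"grip":0}]}}

```text
clock: 5.15
eef_pos: [0.5715, 0.0142, 0.1327]
tool_rot: [0.708, 0.706, -0.002, -0.001]
ft_force: [0.2, 0.1, -0.1]
grip_width: 0.0237
grasp_force: 59.1
```

```bash
python3 - <<'E'
from h import *
st()
E
```

```text
t 5.15 p [0.5715 0.0142 0.1327] psi 89.88 tilt [-0.004  -0.0003] j [ 0.025  0.442  0.032  1.164 -0.     1.598] F [ 0.2  0.1 -0.1] w 0.0237 g 59.1
```

>>> {"method": "arm_command", "body": {"increments": [{"dx":0.08,"dy":0.06,"dz":0.8,"wx":0,"wy":0,"wz":0,"grip":0},{"dx":0.08,"dy":0.06,"dz":1.6,"wx":0,"wy":0,"wz":0,"grip":0},{"dx":0.08,"dy":0.06,"dz":2.4,"wx":0,"wy":0,"wz":0,"grip":0},{"dx":0.08,"dy":0.06,"dz":3.2,"wx":0,"wy":0,"wz":0,"grip":0},{"dx":0.08,"dy":0.06,"dz":4,"wx":0,"wy":0,"wz":0,"grip":0},{"dx":0.08,"dy":0.06,"dz":4.7,"wx":0,"wy":0,"wz":0,"grip":0},{"dx":0.08,"dy":0.06,"dz":5.2,"wx":0,"wy":0,"wz":0,"grip":0},{"dx":0.08,"dy":0.06,"dz":5.4,"wx":0,"wy":0,"wz":0,"grip":0},{"dx":0.08,"dy":0.06,"dz":5.5,"wx":0,"wy":0,"wz":0,"grip":0},{"dx":0.08,"dy":0.06,"dz":5.5,"wx":0,"wy":0,"wz":0,"grip":0}]}}

```text
clock: 6.15
eef_pos: [0.5738, 0.0163, 0.0794]
tool_rot: [0.707, 0.707, 0.0, 0.0]
ft_force: [-0.6, 0.5, -1.5]
grip_width: 0.0241
grasp_force: 59.1
```

>>> {"method": "arm_command", "body": {"increments": [{"dx":0,"dy":0,"dz":0.15,"wx":0,"wy":0,"wz":0,"grip":0},{"dx":0,"dy":0,"dz":0.2,"wx":0,"wy":0,"wz":0,"grip":0},{"dx":0,"dy":0,"dz":0.2,"wx":0,"wy":0,"wz":0,"grip":0},{"dx":0,"dy":0,"dz":0,"wx":0,"wy":0,"wz":0,"grip":5},{"dx":0,"dy":0,"dz":0,"wx":0,"wy":0,"wz":0,"grip":5},{"dx":0,"dy":0,"dz":0,"wx":0,"wy":0,"wz":0,"grip":5},{"dx":0,"dy":0,"dz":0,"wx":0,"wy":0,"wz":0,"grip":5},{"dx":0,"dy":0,"dz":-2,"wx":0,"wy":0,"wz":0,"grip":5},{"dx":0,"dy":0,"dz":-6,"wx":0,"wy":0,"wz":0,"grip":5},{"dx":0,"dy":0,"dz":-10,"wx":0,"wy":0,"wz":0,"grip":5}]}}

```text
clock: 7.15
eef_pos: [0.5727, 0.0163, 0.1793]
tool_rot: [0.707, 0.707, -0.001, -0.001]
ft_force: [0.6, 0.7, 0.0]
grip_width: 0.0503
grasp_force: 0.0
```

>>> {"method": "arm_command", "body": {"increments": [{"dx":0,"dy":0,"dz":-4,"wx":0,"wy":0,"wz":0,"grip":4},{"dx":0,"dy":0,"dz":-6,"wx":0,"wy":0,"wz":0,"grip":4},{"dx":0,"dy":0,"dz":-6,"wx":0,"wy":0,"wz":0,"grip":4},{"dx":0,"dy":0,"dz":-6,"wx":0,"wy":0,"wz":0,"grip":4}]}}

```text
clock: 7.55
eef_pos: [0.5736, 0.0163, 0.2389]
tool_rot: [0.707, 0.707, 0.0, 0.0]
ft_force: [0.7, 0.3, -0.6]
grip_width: 0.0401
grasp_force: 0.0
```

```bash
python3 - <<'E'
from h import *
st(); p,d,c=shot('wrist'); W=cloud(c,d); z=W[...,2]
n=near(W,.572,.0155,.045)
m=n&(z>.062)&(z<.08); print('captop',rect(W,m),np.percentile(z[m],[5,50,95])); m=n&(z>.09)&(z<.11); print('knob',rect(W,m),np.median(z[m]))
p,d,c=shot('top'); W=cloud(c,d); z=W[...,2]; save('top1.png',p)
n=near(W,.572,.0155,.045)
m=n&(z>.062)&(z<.08); print('top: captop',rect(W,m) if m.any() else 0)
n=near(W,.486,-.274,.036); m=n&(z>.085)&(z<.105); print('lock',rect(W,m) if m.any() else 0)
go(.5023,.266,.24,-86.2)
E
```

```text
t 7.55 p [0.5736 0.0163 0.2389] psi 90.00 tilt [ 0.0001 -0.    ] j [ 0.028  0.387  0.228  1.413 -0.     1.599] F [ 0.7  0.3 -0.6] w 0.0401 g 0.0
captop (3378, array([0.5723, 0.0188, 0.0723]), array([572.1,  16.1]), array([70.8, 71.2]), 85.7) [0.07096172 0.07232671 0.07353518]
knob (649, array([0.5723, 0.0173, 0.0998]), array([572.1,  16.3]), array([24.9, 24.7]), 37.3) 0.1001526106667674
top: captop 0
lock (293, array([ 0.4855, -0.2735,  0.0947]), array([ 485.8, -273.5]), array([56.2, 55.2]), 39.3)
to (0.5023, 0.266, 0.24, -86.2) d [24.97 -7.03 -0.25] w [0.    0.006 3.075]
```

The cap is seated: its top is at z = 0.072 and its knob at 0.100, centred on the post to within 1 mm. Next is the key.

>>> {"method": "arm_command", "body": {"increments": [{"dx":3,"dy":-0.8,"dz":0,"wx":0,"wy":0,"wz":-0.14,"grip":4},{"dx":7,"dy":-2,"dz":0,"wx":0,"wy":0,"wz":-0.28,"grip":4},{"dx":11,"dy":-3,"dz":0,"wx":0,"wy":0,"wz":-0.42,"grip":4},{"dx":15,"dy":-4.2,"dz":0,"wx":0,"wy":0,"wz":-0.56,"grip":4},{"dx":19,"dy":-5.3,"dz":0,"wx":0,"wy":0,"wz":-0.7,"grip":4},{"dx":22,"dy":-6.2,"dz":0,"wx":0,"wy":0,"wz":-0.84,"grip":4},{"dx":25,"dy":-7,"dz":0,"wx":0,"wy":0,"wz":-0.98,"grip":4},{"dx":25,"dy":-7,"dz":0,"wx":0,"wy":0,"wz":-1.12,"grip":4},{"dx":25,"dy":-7,"dz":0,"wx":0,"wy":0,"wz":-1.26,"grip":4},{"dx":25,"dy":-7,"dz":0,"wx":0,"wy":0,"wz":-1.4,"grip":4}]}}

```text
clock: 8.65
eef_pos: [0.5024, 0.2664, 0.2369]
tool_rot: [0.082, 0.997, -0.001, -0.002]
ft_force: [-0.4, -1.0, 0.0]
grip_width: 0.0399
grasp_force: 0.0
```

>>> {"method": "arm_command", "body": {"increments": [{"dx":0,"dy":0,"dz":0,"wx":0,"wy":0,"wz":-0.14,"grip":4},{"dx":0,"dy":0,"dz":0,"wx":0,"wy":0,"wz":-0.28,"grip":4},{"dx":0,"dy":0,"dz":0,"wx":0,"wy":0,"wz":-0.42,"grip":4},{"dx":0,"dy":0,"dz":0,"wx":0,"wy":0,"wz":-0.56,"grip":4},{"dx":0,"dy":0,"dz":0,"wx":0,"wy":0,"wz":-0.7,"grip":4},{"dx":0,"dy":0,"dz":0,"wx":0,"wy":0,"wz":-0.84,"grip":4},{"dx":0,"dy":0,"dz":0,"wx":0,"wy":0,"wz":-0.98,"grip":4},{"dx":0,"dy":0,"dz":0,"wx":0,"wy":0,"wz":-1.12,"grip":4},{"dx":0,"dy":0,"dz":0,"wx":0,"wy":0,"wz":-1.26,"grip":4},{"dx":0,"dy":0,"dz":0,"wx":0,"wy":0,"wz":-1.4,"grip":4}]}}

```text
clock: 9.65
eef_pos: [0.5027, 0.2658, 0.237]
tool_rot: [-0.579, 0.815, 0.0, -0.002]
ft_force: [0.1, -0.2, -0.4]
grip_width: 0.0401
grasp_force: 0.0
```

>>> {"method": "arm_command", "body": {"increments": [{"dx":0,"dy":0,"dz":0,"wx":0,"wy":0,"wz":-0.14,"grip":4},{"dx":0,"dy":0,"dz":0,"wx":0,"wy":0,"wz":-0.28,"grip":4},{"dx":0,"dy":0,"dz":0,"wx":0,"wy":0,"wz":-0.4,"grip":4},{"dx":0,"dy":0,"dz":0,"wx":0,"wy":0,"wz":-0.408,"grip":4},{"dx":0,"dy":0,"dz":0,"wx":0,"wy":0,"wz":-0.408,"grip":4},{"dx":0,"dy":0,"dz":0,"wx":0,"wy":0,"wz":-0.408,"grip":4}]}}

```text
clock: 10.25
eef_pos: [0.5033, 0.2662, 0.2385]
tool_rot: [0.73, -0.684, -0.0, 0.001]
ft_force: [-0.3, 1.0, -0.5]
grip_width: 0.0402
grasp_force: 0.0
```

```bash
python3 - <<'E'
from h import *
st(); p,d,c=shot('wrist'); W=cloud(c,d); save('w3.png',p); z=W[...,2]
dark=p.max(2)<70
m=near(W,.5023,.266,.045)&(z>.106)&(z<.118); print('grip top',rect(W,m),np.median(z[m]))
m=(abs(W[...,0]-.503)<.13)&(abs(W[...,1]-.266)<.05)&(z>.045)&(z<.055); print('rack',rect(W,m))
go(.5023,.266,.084,-86.2)
E
```

```text
t 10.25 p [0.5033 0.2662 0.2385] psi -86.29 tilt [-0.0014 -0.0007] j [ 0.486  0.379  0.216  1.409  0.    -1.149] F [-0.3  1.  -0.5] w 0.0402 g 0.0
grip top (1057, array([0.5006, 0.2636, 0.1118]), array([500.3, 264.7]), array([13.4, 58.8]), 3.5) 0.11193524296032692
rack (9172, array([0.5024, 0.2622, 0.0502]), array([500.4, 265.1]), array([240.4,  60.4]), 3.6)
to (0.5023, 0.266, 0.084, -86.2) d [1.000e-02 1.000e-01 1.547e+01] w [ 0.001 -0.    -0.001]
```

View pics/w3.png

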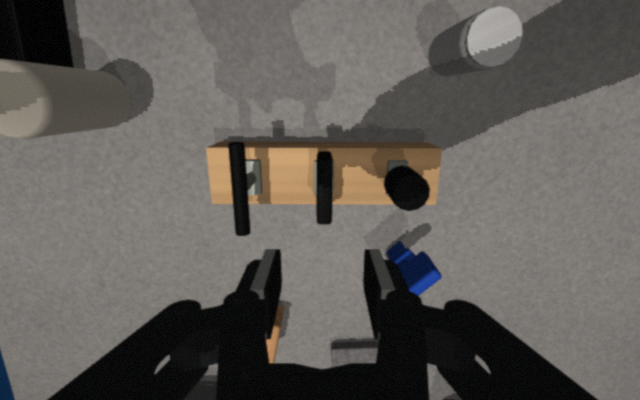

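In the wrist picture the tee is at (240,188), the paddle at (323,187) between the open fingers, and the round tool at (406,187). The fingers clear the neighbours at 4 cm opening.

>>> {"method": "arm_command", "body": {"increments": [{"dx":0.05,"dy":0.2,"dz":4,"wx":0,"wy":0,"wz":0,"grip":4},{"dx":0.05,"dy":0.2,"dz":8,"wx":0,"wy":0,"wz":0,"grip":4},{"dx":0.05,"dy":0.2,"dz":11,"wx":0,"wy":0,"wz":0,"grip":4},{"dx":0.05,"dy":0.2,"dz":14,"wx":0,"wy":0,"wz":0,"grip":4},{"dx":0.05,"dy":0.2,"dz":16,"wx":0,"wy":0,"wz":0,"grip":4},{"dx":0.05,"dy":0.2,"dz":16.4,"wx":0,"wy":0,"wz":0,"grip":4},{"dx":0.05,"dy":0.2,"dz":16.4,"wx":0,"wy":0,"wz":0,"grip":4},{"dx":0.05,"dy":0.2,"dz":16.4,"wx":0,"wy":0,"wz":0,"grip":4}]}}

```text
clock: 11.1
eef_pos: [0.5026, 0.2662, 0.0766]
tool_rot: [0.73, -0.683, 0.0, -0.001]
ft_force: [0.1, 0.4, 0.5]
grip_width: 0.04
grasp_force: 0.0
```

>>> {"method": "arm_command", "body": {"increments": [{"dx":0,"dy":0,"dz":0,"wx":0,"wy":0,"wz":0,"grip":0},{"dx":0,"dy":0,"dz":0,"wx":0,"wy":0,"wz":0,"grip":0},{"dx":0,"dy":0,"dz":0,"wx":0,"wy":0,"wz":0,"grip":0},{"dx":0,"dy":0,"dz":0,"wx":0,"wy":0,"wz":0,"grip":0},{"dx":0,"dy":0,"dz":0,"wx":0,"wy":0,"wz":0,"grip":0},{"dx":0,"dy":0,"dz":0,"wx":0,"wy":0,"wz":0,"grip":0}]}}

```text
clock: 11.7
eef_pos: [0.5025, 0.2662, 0.0767]
tool_rot: [0.73, -0.683, 0.0, -0.001]
ft_force: [-0.4, 0.0, 6.8]
grip_width: 0.0135
grasp_force: 58.8
```

```bash
python3 - <<'E'
from h import *
st()
E
```

```text
t 11.70 p [0.5025 0.2662 0.0767] psi -86.20 tilt [0.0023 0.0013] j [ 0.487  0.482 -0.063  1.023  0.    -1.15 ] F [-0.4  0.   6.8] w 0.0135 g 58.8
```

>>> {"method": "arm_command", "body": {"increments": [{"dx":0,"dy":0,"dz":-0.5,"wx":0,"wy":0,"wz":0,"grip":0},{"dx":0,"dy":0,"dz":-2,"wx":0,"wy":0,"wz":0,"grip":0},{"dx":0,"dy":0,"dz":-4,"wx":0,"wy":0,"wz":0,"grip":0},{"dx":0,"dy":0,"dz":-7,"wx":0,"wy":0,"wz":0,"grip":0},{"dx":0,"dy":0,"dz":-10,"wx":0,"wy":0,"wz":0,"grip":0},{"dx":0,"dy":0,"dz":-13,"wx":0,"wy":0,"wz":0,"grip":0},{"dx":0,"dy":0,"dz":-15,"wx":0,"wy":0,"wz":0,"grip":0},{"dx":0,"dy":0,"dz":-16,"wx":0,"wy":0,"wz":0,"grip":0},{"dx":0,"dy":0,"dz":-16,"wx":0,"wy":0,"wz":0,"grip":0}]}}

```text
clock: 12.6
eef_pos: [0.5022, 0.266, 0.2365]
tool_rot: [0.73, -0.683, 0.0, -0.001]
ft_force: [-0.3, -0.5, -1.0]
grip_width: 0.0133
grasp_force: 58.8
```

```bash
python3 - <<'E'
from h import *
st(); p,d,c=shot('wrist'); W=cloud(c,d); np.savez('k.npz',W=W,p=p)
o=monitor.get_obs(); rr=R.from_quat(o['tool_rot']); L=rr.inv().apply((W-o['eef_pos']).reshape(-1,3)).reshape(W.shape)
m=(abs(L[...,1])<.03)&(abs(L[...,0])<.045)&(L[...,2]>-.002)&(L[...,2]<.075)&(W[...,2]>.12)
q=L[m]; print(m.sum())
for a,b in((0,.006),(.006,.012),(.012,.018),(.018,.024),(.024,.03),(.03,.045),(.045,.06),(.06,.075)):
    k=q[(q[:,2]>=a)&(q[:,2]<b)]
    if len(k): print(a,len(k),'x',np.percentile(k[:,0],[2,98]).round(4),'y',np.percentile(k[:,1],[2,98]).round(4))
save('w4.png',p)
# switch, from the earlier top picture
t=shot('top'); W=cloud(t[2],t[1]); n=near(W,.4858,-.2737,.024); z=W[...,2]
print('deep',(n&(z<.085)&(z>.04)).sum(), rect(W,n&(z<.085)&(z>.04)) if (n&(z<.085)&(z>.04)).any() else 0)
go(.486,-.2,.245,-86)
E
```

```text
t 12.60 p [0.5022 0.266  0.2365] psi -86.20 tilt [0.0021 0.001 ] j [ 0.487  0.374  0.204  1.398 -0.    -1.15 ] F [-0.3 -0.5 -1. ] w 0.0133 g 58.8
214
0 68 x [0.0274 0.0305] y [-0.0067  0.0068]
0.012 62 x [0.0074 0.0185] y [-0.0097  0.01  ]
0.018 35 x [0.0057 0.0186] y [-0.0099  0.0101]
0.024 1 x [0.0181 0.0181] y [0.0086 0.0086]
0.045 4 x [0.0125 0.0127] y [-0.0021  0.0023]
0.06 7 x [0.0118 0.0123] y [-0.0028  0.0036]
deep 55 (55, array([ 0.4879, -0.2766,  0.075 ]), array([ 484.7, -274.2]), array([44.4, 35.7]), 57.2)
to (0.486, -0.2, 0.245, -86) d [46.34  4.59 -1.05] w [ 0.002 -0.001 -0.003]
```

View pics/w4.png

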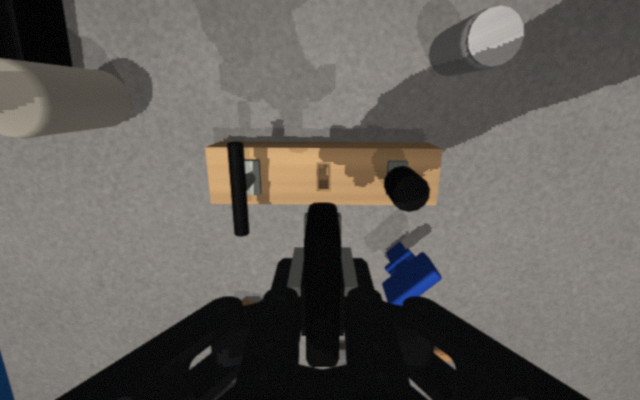

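The key is out of the rack and upright in the grip, at (322,285). The other tools are untouched at (240,188) and (406,187). The key's centre sits about 0.4 mm toward tool +x.

>>> {"method": "arm_command", "body": {"increments": [{"dx":1,"dy":0.1,"dz":-1.5,"wx":0,"wy":0,"wz":0,"grip":0},{"dx":3,"dy":0.3,"dz":-1.5,"wx":0,"wy":0,"wz":0,"grip":0},{"dx":6.5,"dy":0.6,"dz":-1.5,"wx":0,"wy":0,"wz":0,"grip":0},{"dx":10.5,"dy":1,"dz":-1.5,"wx":0,"wy":0,"wz":0,"grip":0},{"dx":15,"dy":1.4,"dz":-1.5,"wx":0,"wy":0,"wz":0,"grip":0},{"dx":19.5,"dy":1.9,"dz":-1.5,"wx":0,"wy":0,"wz":0,"grip":0},{"dx":24,"dy":2.3,"dz":-1.5,"wx":0,"wy":0,"wz":0,"grip":0},{"dx":28.5,"dy":2.7,"dz":-1.5,"wx":0,"wy":0,"wz":0,"grip":0},{"dx":33,"dy":3.2,"dz":-1.5,"wx":0,"wy":0,"wz":0,"grip":0},{"dx":37,"dy":3.6,"dz":-1.5,"wx":0,"wy":0,"wz":0,"grip":0}]}}

```text
clock: 13.7
eef_pos: [0.4889, -0.1078, 0.2484]
tool_rot: [0.73, -0.683, -0.001, 0.001]
ft_force: [1.0, 0.2, -0.6]
grip_width: 0.0135
grasp_force: 58.8
```

>>> {"method": "arm_command", "body": {"increments": [{"dx":4,"dy":0.4,"dz":0,"wx":0,"wy":0,"wz":0,"grip":0},{"dx":7.5,"dy":0.7,"dz":0,"wx":0,"wy":0,"wz":0,"grip":0},{"dx":10.5,"dy":1,"dz":0,"wx":0,"wy":0,"wz":0,"grip":0},{"dx":12,"dy":1.1,"dz":0,"wx":0,"wy":0,"wz":0,"grip":0},{"dx":12.8,"dy":1.2,"dz":0,"wx":0,"wy":0,"wz":0,"grip":0},{"dx":12.8,"dy":1.2,"dz":0,"wx":0,"wy":0,"wz":0,"grip":0},{"dx":12.8,"dy":1.2,"dz":0,"wx":0,"wy":0,"wz":0,"grip":0}]}}

```text
clock: 14.4
eef_pos: [0.4868, -0.2333, 0.2499]
tool_rot: [0.731, -0.683, -0.001, -0.0]
ft_force: [-0.9, -0.7, -1.1]
grip_width: 0.0131
grasp_force: 58.8
```

```bash
python3 - <<'E'
from h import *
st(); p,d,c=shot('wrist'); W=cloud(c,d); np.savez('lock.npz',W=W,p=p,d=d,**c)
z=W[...,2]; n=near(W,.486,-.274,.045)
m=n&(z>.088)&(z<.102); print('collar',rect(W,m))
n=near(W,.486,-.274,.02); m=n&(z<.085); 
if m.any(): print('slot',rect(W,m))
vv,uu=np.nonzero(near(W,.486,-.274,.035)&(z>.085)&(z<.105)); print(uu.min(),uu.max(),vv.min(),vv.max())
a,b=max(vv.min()-10,0),vv.max()+10; e,f=uu.min()-10,uu.max()+10
save('lock.png',cv2.resize(p[a:b,e:f],None,fx=4,fy=4,interpolation=cv2.INTER_CUBIC)); print(a,b,e,f)
E
```

```text
t 14.40 p [ 0.4868 -0.2333  0.2499] psi -86.13 tilt [-0.0008  0.001 ] j [-4.470e-01  3.150e-01  1.530e-01  1.411e+00  1.000e-03 -2.086e+00] F [-0.9 -0.7 -1.1] w 0.0131 g 58.8
collar (2345, array([ 0.484 , -0.2761,  0.0946]), array([ 484.1, -275.8]), array([57. , 56.9]), 20.0)
slot (408, array([ 0.4852, -0.276 ,  0.061 ]), array([ 488.4, -281.3]), array([35. , 23.3]), 3.6)
296 359 107 170
97 180 286 369
```

View pics/lock.png

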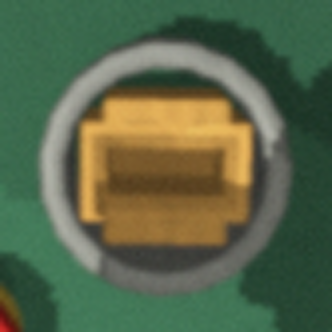

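The crop shows the open lock with its collar ring centred at (167,167). The slot's long side runs along the picture's rows, i.e. world yaw about 3.7°. That makes the rotor about 0.2 rad, inside its start range.

>>> {"method": "arm_command", "body": {"increments": [{"dx":0.5,"dy":0,"dz":0,"wx":0,"wy":0,"wz":0.1,"grip":0},{"dx":2,"dy":0.1,"dz":0,"wx":0,"wy":0,"wz":0.24,"grip":0},{"dx":3,"dy":0.2,"dz":0,"wx":0,"wy":0,"wz":0.38,"grip":0},{"dx":4,"dy":0.3,"dz":0,"wx":0,"wy":0,"wz":0.52,"grip":0},{"dx":4,"dy":0.3,"dz":0,"wx":0,"wy":0,"wz":0.66,"grip":0},{"dx":4,"dy":0.3,"dz":0,"wx":0,"wy":0,"wz":0.8,"grip":0},{"dx":4,"dy":0.3,"dz":0,"wx":0,"wy":0,"wz":0.94,"grip":0},{"dx":4,"dy":0.3,"dz":0,"wx":0,"wy":0,"wz":1.08,"grip":0},{"dx":4,"dy":0.3,"dz":0,"wx":0,"wy":0,"wz":1.22,"grip":0},{"dx":4,"dy":0.3,"dz":0,"wx":0,"wy":0,"wz":1.36,"grip":0}]}}

```text
clock: 15.45
eef_pos: [0.4869, -0.273, 0.2506]
tool_rot: [-0.136, 0.991, 0.0, 0.0]
ft_force: [-0.3, 0.4, -1.6]
grip_width: 0.0136
grasp_force: 58.8
```

>>> {"method": "arm_command", "body": {"increments": [{"dx":0,"dy":0,"dz":0,"wx":0,"wy":0,"wz":0.12,"grip":0},{"dx":0,"dy":0,"dz":0,"wx":0,"wy":0,"wz":0.2,"grip":0},{"dx":0,"dy":0,"dz":0,"wx":0,"wy":0,"wz":0.214,"grip":0},{"dx":0,"dy":0,"dz":0,"wx":0,"wy":0,"wz":0.214,"grip":0},{"dx":0,"dy":0,"dz":0,"wx":0,"wy":0,"wz":0.214,"grip":0}]}}

```text
clock: 15.95
eef_pos: [0.4867, -0.2739, 0.2504]
tool_rot: [-0.033, 0.999, -0.0, 0.0]
ft_force: [0.1, 0.3, -0.5]
grip_width: 0.0133
grasp_force: 58.8
```

```bash
python3 - <<'E'
from h import *
st(); p,d,c=shot('wrist'); W=cloud(c,d); z=W[...,2]; n=near(W,.486,-.274,.045)
m=n&(z>.088)&(z<.102); print('collar',rect(W,m))
o=monitor.get_obs(); rr=R.from_quat(o['tool_rot']); L=rr.inv().apply((W-o['eef_pos']).reshape(-1,3)).reshape(W.shape)
m=(abs(L[...,1])<.03)&(abs(L[...,0])<.045)&(L[...,2]>.03)&(L[...,2]<.07); q=L[m]
if len(q): print('blade x',np.percentile(q[:,0],[5,95]),'y',np.percentile(q[:,1],[2,98]),len(q))
go(.4865,-.2742,.165,-176.3)
# slot direction: slot long edges in lock view, from brass/dark boundary near z=.095
Z=np.load('lock.npz'); g=cv2.cvtColor(Z['p'],cv2.COLOR_RGB2GRAY)[97:180,286:369]
g=cv2.resize(g,None,fx=4,fy=4,interpolation=cv2.INTER_CUBIC)
for l in cv2.createLineSegmentDetector().detect(g)[0][:,0]:
    L_=np.hypot(l[2]-l[0],l[3]-l[1])
    if L_>60: print(l.round(0),round(np.degrees(np.arctan2(l[3]-l[1],l[2]-l[0])),1))
E
```

```text
t 15.95 p [ 0.4867 -0.2739  0.2504] psi -176.26 tilt [ 0.0002 -0.    ] j [-0.513  0.352  0.207  1.426  0.    -0.578] F [ 0.1  0.3 -0.5] w 0.0133 g 58.8
collar (1914, array([ 0.4813, -0.2753,  0.0945]), array([ 482. , -275.3]), array([53.2, 56.5]), 6.3)
blade x [0.01236439 0.0128945 ] y [-0.00272422  0.00364685] 11
to (0.4865, -0.2742, 0.165, -176.3) d [ 0.01 -0.01  8.54] w [0. 0. 0.]
[248. 217. 251. 127.] -88.2
[ 80. 124.  80. 218.] 90.2
[227.  99. 107.  98.] -179.4
[118.  74. 188.  66.] -6.7
[123. 147. 222. 149.] 1.2
[111. 243. 221. 244.] 0.8
```

>>> {"method": "arm_command", "body": {"increments": [{"dx":0,"dy":0,"dz":2,"wx":0,"wy":0,"wz":0.012,"grip":0},{"dx":0,"dy":0,"dz":5,"wx":0,"wy":0,"wz":0.012,"grip":0},{"dx":0,"dy":0,"dz":7.5,"wx":0,"wy":0,"wz":0.012,"grip":0},{"dx":0,"dy":0,"dz":8.5,"wx":0,"wy":0,"wz":0.012,"grip":0},{"dx":0,"dy":0,"dz":8.9,"wx":0,"wy":0,"wz":0.012,"grip":0},{"dx":0,"dy":0,"dz":9.2,"wx":0,"wy":0,"wz":0.012,"grip":0},{"dx":0,"dy":0,"dz":9.4,"wx":0,"wy":0,"wz":0.012,"grip":0},{"dx":0,"dy":0,"dz":9.6,"wx":0,"wy":0,"wz":0.012,"grip":0},{"dx":0,"dy":0,"dz":9.8,"wx":0,"wy":0,"wz":0.012,"grip":0}]}}

```text
clock: 16.9
eef_pos: [0.4868, -0.2748, 0.153]
tool_rot: [-0.026, 1.0, -0.0, 0.001]
ft_force: [-0.2, 0.0, 0.2]
grip_width: 0.0133
grasp_force: 58.8
```

```bash
python3 - <<'E'
from h import *
st(); print(monitor.get_obs()['ft_torque'])
E
```

```text
t 16.90 p [ 0.4868 -0.2748  0.153 ] psi -177.07 tilt [ 0.0013 -0.0009] j [-0.514  0.399  0.021  1.191 -0.    -0.565] F [-0.2  0.   0.2] w 0.0133 g 58.8
[ 0.00092462  0.20132696 -0.02470089]
```

The blade tip is 7 mm into the slot with no contact force, so I continue down.

>>> {"method": "arm_command", "body": {"increments": [{"dx":0,"dy":0,"dz":0.5,"wx":0,"wy":0,"wz":0,"grip":0},{"dx":0,"dy":0,"dz":1,"wx":0,"wy":0,"wz":0,"grip":0},{"dx":0,"dy":0,"dz":1.5,"wx":0,"wy":0,"wz":0,"grip":0},{"dx":0,"dy":0,"dz":2,"wx":0,"wy":0,"wz":0,"grip":0},{"dx":0,"dy":0,"dz":2.4,"wx":0,"wy":0,"wz":0,"grip":0},{"dx":0,"dy":0,"dz":2.7,"wx":0,"wy":0,"wz":0,"grip":0},{"dx":0,"dy":0,"dz":2.9,"wx":0,"wy":0,"wz":0,"grip":0},{"dx":0,"dy":0,"dz":3,"wx":0,"wy":0,"wz":0,"grip":0},{"dx":0,"dy":0,"dz":3,"wx":0,"wy":0,"wz":0,"grip":0}]}}

```text
clock: 17.8
eef_pos: [0.4865, -0.2745, 0.1222]
tool_rot: [-0.026, 1.0, 0.0, -0.0]
ft_force: [1.1, 0.4, -1.8]
grip_width: 0.0135
grasp_force: 58.8
```

```bash
python3 - <<'E'
from h import *
st(); print(monitor.get_obs()['ft_torque'])
E
```

```text
t 17.80 p [ 0.4865 -0.2745  0.1222] psi -177.07 tilt [-0.0001  0.0001] j [-0.514  0.424 -0.027  1.12   0.    -0.565] F [ 1.1  0.4 -1.8] w 0.0135 g 58.8
[-0.00131494 -0.00449681 -0.03622939]
```

>>> {"method": "arm_command", "body": {"increments": [{"dx":0,"dy":0,"dz":0.1,"wx":0,"wy":0,"wz":0,"grip":0},{"dx":0,"dy":0,"dz":0.1,"wx":0,"wy":0,"wz":0,"grip":0},{"dx":0,"dy":0,"dz":0.1,"wx":0,"wy":0,"wz":0,"grip":0},{"dx":0,"dy":0,"dz":0.1,"wx":0,"wy":0,"wz":0,"grip":0}]}}

```text
clock: 18.2
eef_pos: [0.4867, -0.2747, 0.1217]
tool_rot: [-0.026, 1.0, -0.0, 0.0]
ft_force: [0.9, 0.3, 0.7]
grip_width: 0.0134
grasp_force: 59.1
```

>>> {"method": "arm_command", "body": {"increments": [{"dx":0,"dy":0,"dz":0,"wx":0,"wy":0,"wz":0.05,"grip":0},{"dx":0,"dy":0,"dz":0,"wx":0,"wy":0,"wz":0.13,"grip":0},{"dx":0,"dy":0,"dz":0,"wx":0,"wy":0,"wz":0.21,"grip":0},{"dx":0,"dy":0,"dz":0,"wx":0,"wy":0,"wz":0.29,"grip":0},{"dx":0,"dy":0,"dz":0,"wx":0,"wy":0,"wz":0.37,"grip":0},{"dx":0,"dy":0,"dz":0,"wx":0,"wy":0,"wz":0.45,"grip":0},{"dx":0,"dy":0,"dz":0,"wx":0,"wy":0,"wz":0.53,"grip":0},{"dx":0,"dy":0,"dz":0,"wx":0,"wy":0,"wz":0.6,"grip":0},{"dx":0,"dy":0,"dz":0,"wx":0,"wy":0,"wz":0.6,"grip":0}]}}

```text
clock: 19.1
eef_pos: [0.4863, -0.2754, 0.1217]
tool_rot: [0.271, 0.963, -0.001, 0.0]
ft_force: [-0.6, -2.9, 2.7]
grip_width: 0.013
grasp_force: 59.2
```

```bash
python3 - <<'E'
from h import *
st(); print(monitor.get_obs()['ft_torque'])
E
```

```text
t 19.10 p [ 0.4863 -0.2754  0.1217] psi 148.53 tilt [-0.0002 -0.002 ] j [-0.514  0.424 -0.028  1.118 -0.002  0.035] F [-0.6 -2.9  2.7] w 0.0130 g 59.2
[-0.57547654  0.38830883  0.00715454]
```

>>> {"method": "arm_command", "body": {"increments": [{"dx":0,"dy":0,"dz":0,"wx":0,"wy":0,"wz":0.08,"grip":0},{"dx":0,"dy":0,"dz":0,"wx":0,"wy":0,"wz":0.16,"grip":0},{"dx":0,"dy":0,"dz":0,"wx":0,"wy":0,"wz":0.24,"grip":0},{"dx":0,"dy":0,"dz":0,"wx":0,"wy":0,"wz":0.32,"grip":0},{"dx":0,"dy":0,"dz":0,"wx":0,"wy":0,"wz":0.4,"grip":0},{"dx":0,"dy":0,"dz":0,"wx":0,"wy":0,"wz":0.48,"grip":0},{"dx":0,"dy":0,"dz":0,"wx":0,"wy":0,"wz":0.56,"grip":0},{"dx":0,"dy":0,"dz":0,"wx":0,"wy":0,"wz":0.62,"grip":0},{"dx":0,"dy":0,"dz":0,"wx":0,"wy":0,"wz":0.66,"grip":0},{"dx":0,"dy":0,"dz":0,"wx":0,"wy":0,"wz":0.66,"grip":0}]}}

```text
clock: 20.1
eef_pos: [0.4858, -0.2758, 0.1217]
tool_rot: [0.568, 0.823, -0.001, 0.0]
ft_force: [-3.4, -4.6, 2.7]
grip_width: 0.0132
grasp_force: 59.4
```

```bash
python3 - <<'E'
from h import *
st(); print(monitor.get_obs()['ft_torque'])
E
```

```text
t 20.10 p [ 0.4858 -0.2758  0.1217] psi 110.77 tilt [-0.001  -0.0027] j [-0.515  0.424 -0.028  1.118 -0.003  0.694] F [-3.4 -4.6  2.7] w 0.0132 g 59.4
[-1.04609083  0.83944795  0.04181928]
```

>>> {"method": "arm_command", "body": {"increments": [{"dx":0,"dy":0,"dz":0,"wx":0,"wy":0,"wz":0.03,"grip":0},{"dx":0,"dy":0,"dz":0,"wx":0,"wy":0,"wz":0.06,"grip":0},{"dx":0,"dy":0,"dz":0,"wx":0,"wy":0,"wz":0.09,"grip":0},{"dx":0,"dy":0,"dz":0,"wx":0,"wy":0,"wz":0.09,"grip":0},{"dx":0,"dy":0,"dz":0,"wx":0,"wy":0,"wz":0.09,"grip":0}]}}

```text
clock: 20.6
eef_pos: [0.4857, -0.2758, 0.1217]
tool_rot: [0.604, 0.797, -0.002, 0.0]
ft_force: [-3.4, -5.5, 4.6]
grip_width: 0.0133
grasp_force: 59.5
```

```bash
python3 - <<'E'
from h import *
st(); print(monitor.get_obs()['ft_torque'])
E
```

```text
t 20.60 p [ 0.4857 -0.2758  0.1217] psi 105.71 tilt [-0.0013 -0.0029] j [-0.515  0.424 -0.028  1.119 -0.003  0.782] F [-3.4 -5.5  4.6] w 0.0133 g 59.5
[-1.04646259  0.99214834  0.42685863]
```

The torque rose to 0.43 N m, so the cylinder is at its stop: key yaw is -74°, against an expected -65° at the stop plus slot play. I'll unload slightly, open the fingers and rise.

>>> {"method": "arm_command", "body": {"increments": [{"dx":0,"dy":0,"dz":0,"wx":0,"wy":0,"wz":-0.03,"grip":0},{"dx":0,"dy":0,"dz":0,"wx":0,"wy":0,"wz":-0.03,"grip":0},{"dx":0,"dy":0,"dz":0,"wx":0,"wy":0,"wz":-0.03,"grip":4.5},{"dx":0,"dy":0,"dz":0,"wx":0,"wy":0,"wz":-0.03,"grip":4.5},{"dx":0,"dy":0,"dz":0,"wx":0,"wy":0,"wz":-0.03,"grip":4.5},{"dx":0,"dy":0,"dz":0,"wx":0,"wy":0,"wz":-0.03,"grip":4.5},{"dx":0,"dy":0,"dz":-2,"wx":0,"wy":0,"wz":-0.03,"grip":4.5},{"dx":0,"dy":0,"dz":-5,"wx":0,"wy":0,"wz":-0.03,"grip":4.5},{"dx":0,"dy":0,"dz":-9,"wx":0,"wy":0,"wz":-0.03,"grip":4.5},{"dx":0,"dy":0,"dz":-12,"wx":0,"wy":0,"wz":-0.03,"grip":4.5}]}}

```text
clock: 21.6
eef_pos: [0.4869, -0.2744, 0.2435]
tool_rot: [0.592, 0.806, 0.0, 0.001]
ft_force: [-0.1, -0.6, 0.3]
grip_width: 0.0452
grasp_force: 0.0
```

>>> {"method": "arm_command", "body": {"increments": [{"dx":-2,"dy":0,"dz":-2,"wx":0,"wy":0,"wz":0,"grip":4.5},{"dx":-5,"dy":0,"dz":-4,"wx":0,"wy":0,"wz":0,"grip":4.5},{"dx":-5,"dy":0,"dz":-4,"wx":0,"wy":0,"wz":0,"grip":4.5},{"dx":-5,"dy":0,"dz":-4,"wx":0,"wy":0,"wz":0,"grip":4.5}]}}

```text
clock: 22.0
eef_pos: [0.5015, -0.3224, 0.2809]
tool_rot: [0.593, 0.805, 0.0, -0.0]
ft_force: [-0.7, 0.3, -0.4]
grip_width: 0.0451
grasp_force: 0.0
```

```bash
python3 - <<'E'
from h import *
st(); p,d,c=shot('wrist'); W=cloud(c,d); z=W[...,2]; n=near(W,.486,-.275,.045)
print('collar',rect(W,n&(z>.09)&(z<.1))); m=n&(z>.15)&(z<.165); print('grip top',rect(W,m),np.percentile(z[m],[5,50,95]))
m=near(W,.486,-.275,.022)&(z>.1)&(z<.108); print('flange',rect(W,m) if m.any() else 0,np.median(z[m]) if m.any() else 0)
vv,uu=np.nonzero(n&(z>.08)); a,b,e,f=vv.min()-8,vv.max()+8,uu.min()-8,uu.max()+8
save('end.png',cv2.resize(p[max(a,0):b,max(e,0):f],(600,int(600*(b-max(a,0))/(f-max(e,0)))) if (b-a)<(f-e) else (500,500),interpolation=cv2.INTER_CUBIC)); print(a,b,e,f)
E
```

```text
t 22.00 p [ 0.5015 -0.3224  0.2809] psi 107.28 tilt [0.0001 0.0006] j [-5.720e-01  4.280e-01  3.980e-01  1.541e+00  1.000e-03  6.980e-01] F [-0.7  0.3 -0.4] w 0.0451 g 0.0
collar (1156, array([ 0.4846, -0.2747,  0.095 ]), array([ 484.8, -274.7]), array([55.8, 54.5]), 17.1)
grip top (1260, array([ 0.4849, -0.2748,  0.1569]), array([ 485.1, -276. ]), array([13.8, 58.7]), 17.7) [0.15491707 0.15700474 0.15835343]
flange (132, array([ 0.4865, -0.276 ,  0.1032]), array([ 485.1, -275.9]), array([19.7, 35.2]), 17.6) 0.1031263086714598
-8 407 -7 647
```

View pics/end.png

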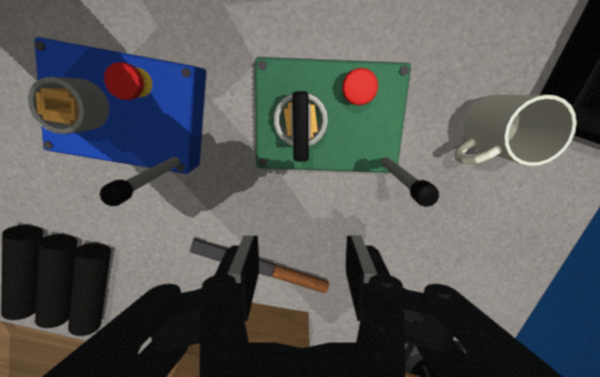

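The picture shows the key upright in the green switch at (301,125), with the flange top at z = 0.103 (home). The fingers are clear. The key is at 1.53 rad and slot play is about 0.13 rad, so the rotor must be about 1.40. Handing in.

```bash
python3 -c "
from h import *
print(job.job_done())"
```

```text
the job is handed in; nothing more can be done
None
```

The job is handed in at about 22 s: by my measurements the cap is fully down over the parking post, and the paddle key is home in the green switch at its clockwise stop and released; the hand-in returned no verdict.

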